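Hone the wavy edge of a kidney-shaped steel mirror

TASK

The kidney-shaped steel make-up mirror on the low stand still has a burr on its wavy side, the side that faces the robot. Draw the honing stick out of its stone holder by the handle and run its rod, held upright, lightly along the whole of that side, starting at the end with the larger lobe (the left end as the robot sees it), keeping it gently rubbing on the edge over both lobes and through the hollow to the other end; if it comes off, go back to where it did. Then stand the stick fully home in its holder, leaving the other things on the vanity where they are; nothing but the stick may touch the mirror.

Things in the scene. Friction and masses are not known exactly. Their poses are not given: they have to be found in the camera images.
- stand: Fixed stand: round foot 48 mm across, 10 mm thick, and a stem, carrying a flat kidney-shaped steel mirror plate 145 mm long (stand's y), about 80 mm wide (x), overhanging the foot all round. Origin under the foot's centre. The plate's edge is a rounded bead 8 mm thick, 41 to 49 mm above the table. Plate rigid; the wavy side is towards the stand's -x (the robot), the other a plain bulge.
- stick_grip (a point): Where to grip the honing stick: dark wooden handle, 24 x 24 mm square (sides along this point's x and y), 50 mm tall, z up; its top is 26 mm above this point. Below: metal collar 34 mm across, 24 to 28 mm below this point, then a round grey rod, 10 mm in diameter, 32 mm long, ending 60 mm below it. 86 mm in all, 50 to 100 g. It starts upright in the holder, collar on the holder's top.
- stick_tip (a point): Point on the rod's axis, 8 mm above its lower end, 52 mm below stick_grip: the part that should rub on the edge. Hold the stick upright with this point 40 to 48 mm above the table while rubbing. A press of 2 to 6 N is right; over 12 N is too hard. Grip the handle firmly (60 N or more), or the stick tips in the fingers as it is pressed sideways; tipping over 0.07 rad is too much.
- holder: Fixed pale stone block, 70 x 70 x 34 mm high, with one round upright hole right through its centre, 16 mm in diameter. Origin at the centre of its underside.
- holder_mouth (a point): Centre of the mouth of the holder's hole, 34 mm above the table. The stick's home: rod in the hole, collar resting on the block, stick upright (stick_grip then 28 mm above this point).
- edge1 (a point): Point 1 of 8 along the mirror's wavy side, 30 mm apart, from its +y to its -y end: where the rod's axis would run (9 mm outside the bead's middle line, 45 mm up) if the plate sat true. This is the end with the larger lobe, where to start. The plate is clamped rigidly but carelessly: it sits up to 4 mm off along the stand's x and also along its y, differently each time; no listed pose includes this.
- edge2 (a point): Point 2 of 8 along the mirror's wavy side, 30 mm apart, from its +y to its -y end: where the rod's axis would run (9 mm outside the bead's middle line, 45 mm up) if the plate sat true.
- edge3 (a point): Point 3 of 8 along the mirror's wavy side, 30 mm apart, from its +y to its -y end: where the rod's axis would run (9 mm outside the bead's middle line, 45 mm up) if the plate sat true. On the larger lobe.
- edge4 (a point): Point 4 of 8 along the mirror's wavy side, 30 mm apart, from its +y to its -y end: where the rod's axis would run (9 mm outside the bead's middle line, 45 mm up) if the plate sat true.
- edge5 (a point): Point 5 of 8 along the mirror's wavy side, 30 mm apart, from its +y to its -y end: where the rod's axis would run (9 mm outside the bead's middle line, 45 mm up) if the plate sat true. In the shallow hollow.
- edge6 (a point): Point 6 of 8 along the mirror's wavy side, 30 mm apart, from its +y to its -y end: where the rod's axis would run (9 mm outside the bead's middle line, 45 mm up) if the plate sat true.
- edge7 (a point): Point 7 of 8 along the mirror's wavy side, 30 mm apart, from its +y to its -y end: where the rod's axis would run (9 mm outside the bead's middle line, 45 mm up) if the plate sat true. On the smaller lobe.
- edge8 (a point): Point 8 of 8 along the mirror's wavy side, 30 mm apart, from its +y to its -y end: where the rod's axis would run (9 mm outside the bead's middle line, 45 mm up) if the plate sat true. The end of the run.
- perfume: Bystander: squat round amber perfume bottle with a metal twist cap, 72 mm across, 100 mm high; origin under its centre.
- ring_dish: Bystander: round white ceramic ring dish, 84 mm across, 24 mm high; origin under its centre.
- clipper: Bystander: aluminium nail clipper lying flat, 62 x 12 x 11 mm; origin under its centre.
- cream_jar: Bystander: white jar with a metal lid, 60 mm across, 50 mm high; origin under its centre.
- tumbler: Bystander: white ceramic tumbler, 72 mm across, 95 mm high; origin under its centre.
- comb: Bystander: black comb lying flat, 170 mm long (its y axis), 6 mm thick; origin under its back.
Not all that is in view belongs to the job. What is shaped like the part that bears stick_grip but green or red is not meant.

How it is judged:
On the way, in this order (a step that is already met when the one before it is completed fails the run):
1. the honing stick is drawn up out of its holder (z of stick_tip in the frame of holder above 0.05 m), for 0.1 s.
2. the rod of the stick rubs on the mirror's edge at point 1 of 8 (rod within 13 mm of the point, level with the edge, pressing with 0.4 N or more for 0.15 s) (horizontal distance between stick_tip and edge1 below 0.013 m and height (world z) of stick_tip below 0.05 m and contact force between stick and stand above 0.4 N), for 0.15 s.
3. the rod of the stick rubs on the mirror's edge at point 2 of 8 (rod within 13 mm of the point, level with the edge, pressing with 0.4 N or more for 0.15 s) (horizontal distance between stick_tip and edge2 below 0.013 m and height (world z) of stick_tip below 0.05 m and contact force between stick and stand above 0.4 N), for 0.15 s.
4. the rod of the stick rubs on the mirror's edge at point 3 of 8 (rod within 13 mm of the point, level with the edge, pressing with 0.4 N or more for 0.15 s) (horizontal distance between stick_tip and edge3 below 0.013 m and height (world z) of stick_tip below 0.05 m and contact force between stick and stand above 0.4 N), for 0.15 s.
5. the rod of the stick rubs on the mirror's edge at point 4 of 8 (rod within 13 mm of the point, level with the edge, pressing with 0.4 N or more for 0.15 s) (horizontal distance between stick_tip and edge4 below 0.013 m and height (world z) of stick_tip below 0.05 m and contact force between stick and stand above 0.4 N), for 0.15 s.
6. the rod of the stick rubs on the mirror's edge at point 5 of 8 (rod within 13 mm of the point, level with the edge, pressing with 0.4 N or more for 0.15 s) (horizontal distance between stick_tip and edge5 below 0.013 m and height (world z) of stick_tip below 0.05 m and contact force between stick and stand above 0.4 N), for 0.15 s.
7. the rod of the stick rubs on the mirror's edge at point 6 of 8 (rod within 13 mm of the point, level with the edge, pressing with 0.4 N or more for 0.15 s) (horizontal distance between stick_tip and edge6 below 0.013 m and height (world z) of stick_tip below 0.05 m and contact force between stick and stand above 0.4 N), for 0.15 s.
8. the rod of the stick rubs on the mirror's edge at point 7 of 8 (rod within 13 mm of the point, level with the edge, pressing with 0.4 N or more for 0.15 s) (horizontal distance between stick_tip and edge7 below 0.013 m and height (world z) of stick_tip below 0.05 m and contact force between stick and stand above 0.4 N), for 0.15 s.
9. the rod of the stick rubs on the mirror's edge at point 8 of 8 (rod within 13 mm of the point, level with the edge, pressing with 0.4 N or more for 0.15 s) (horizontal distance between stick_tip and edge8 below 0.013 m and height (world z) of stick_tip below 0.05 m and contact force between stick and stand above 0.4 N), for 0.15 s.
At the end, for the whole second after the job is handed in: The stick has rubbed along the whole wavy edge, points 1 to 8 in order, and stands upright (within 0.1 rad) in the holder's hole, its collar within 5 mm of the top of the block and its axis within 6 mm of the hole's, released and at rest (horizontal distance between stick_tip and holder_mouth below 0.006 m and z of stick_tip in the frame of holder_mouth below -0.019 m and angle between stick_tip's own z axis and vertical below 0.1 rad and linear speed of stick below 0.02 m/s); the robot touches nothing.
It fails at once if the stick presses on the mirror or its stand with more than 12 N (contact force between stick and stand above 12 N).
It fails at once if the robot itself touches the mirror or its stand (contact force between any of the fingers, the arm and stand above 0.5 N).
It fails at once if the stick is tipped more than 0.07 rad from upright (angle between stick_tip's own z axis and vertical above 0.07 rad).
It fails at once if a bystander (perfume bottle, ring dish, nail clipper, cream jar, tumbler, comb) is moved by more than 15 mm (distance of any of perfume, ring_dish, clipper, cream_jar, tumbler, comb from where it was at the start of the episode above 0.015 m).
It also fails if it takes over 72 s, if anything falls off the work surface, if the arm or the gripper's body presses on something with over 40 N, if the wrist force passes 120 N, or if a joint passes its speed limit or range.

ROBOT

A 7-joint arm with a two-finger parallel gripper is mounted at the origin on the work surface. World frame = base frame: x ahead of the robot, y to its left, z up, the work surface at z = 0. Lengths are in m, angles in rad, forces in N, time in s.
With the tool pointing down it reaches from about 0.425 to 0.95 m from the base axis. Payload 16.7 kg.
Tool frame: the origin (TCP) lies on the centre line of the jaws, within the pads' length; the fingertips stand 25 mm ahead of it and the grasp point (between the pads) lies 6 mm ahead of it; z points along the fingers, y is the line along which they close (so a half turn about z gives the same grasp; the last joint's range is limited). The gripper opens to 94 mm and grips with 3 to 60 N. Pads are 16 mm wide; open, the fingers measure 119 mm over their backs; the gripper's body (75 mm by 177 mm) begins 78 mm behind the grasp point.
Start: joints at [-1.373, 0.426, 0.074, 1.606, -0.034, 1.111, -0.067], TCP at [0.23, 0.635, 0.23] pointing down, gripper open.
Joint ranges: [-2.85, 2.85], [-0.5, 2.14], [-1.23, 1.37], [0.21, 2.46], [-1.02, 4.16], [0.16, 2.05], [-2.73, 2.73]. Speed limits (rad/s): [1.89, 1.89, 2.39, 2.39, 3.01, 3.01, 3.01].

INTERFACE

Orientations are given as a unit quaternion [x, y, z, w].
In Python, from plant import readout, capture, job gives the robot as it stands.
- The arm moves only by the shell command python3 -m inch 'ROWS' [OPENING] [FORCE]. ROWS is JSON, a list that holds one entry, the list of rows, each a list of 6 numbers: the shift along the tool's x, y, z scaled (see below), then the turn, a rotation vector about the tool's x, y, z scaled (see below). A call has 1 to 5 rows; each row shifts and turns the commanded pose from where the row before left it, along the tool's axes as they then stand; what a row does not reach is not made up. The controller multiplies each number of a shift by 0.02 m and each number of a turn by 5 degrees. A row lasts 1/12 s, in which the tool goes at most 41.7 mm and 7.16 degrees, less where a joint would pass 70% of its speed; a pose out of reach is approached as far as the arm can. A call with a number of a shift or a turn outside -1 to 1 is refused whole. A call with a gripper value outside its range is refused whole. OPENING is the opening, from 0 (shut) to 1 (fully open), set as the call begins (- or left out, the last holds). The fingers move at their own pace and stop on an object; FORCE is the grip in N (left out, the last holds). Time passes only in rows, so rows that do not move let the fingers close. It gives the time, the measured TCP pose, the force, the opening and the grip force at its end, in the units of the state.
- readout.read_state(): the state, without advancing time (a new reading comes with each control period).
- capture(name): name is "scene" or "top" or "wrist"; returns a dict with "color" (420x560x3 uint8, red, green, blue), "mtx" (3x3 intrinsics, pixels), "k1" (the pictures are not rectified: a ray, as slopes to the right and down, at radius r is drawn at 1 + k1 r^2 times it, then the intrinsics apply), "position" and "rotation" of the camera in the world. Camera axes: x right, y up, looking along -z (the intrinsics and any distortion apply to the point x, -y, -z); pixel columns grow to the right and rows downward; lengths in m; the calibration is good to about 2 mm. A picture is of the moment at which its call begins. There is no depth.
- job.sign_off(): hands the job in; it is judged then, once.
The state is a dict: "time": time; "q": joint angles; "dq": joint speeds; "effort": joint torques, N m; "eef_pos": TCP position; "tcp_rot": TCP orientation; "force": force on the tool from outside, world axes, zero at the start; "moment": the same for the moment, N m; "width": finger opening in m; "finger_force": force on a finger pad.
Only numpy, scipy, OpenCV 4.12 (cv2) and the standard library are available. Lean on these libraries where they do the work, as an engineer would, in place of code of your own. Each camera call takes 0.05 s, during which the arm holds its last target. There are 200 camera calls.

## Working session

There is one attempt and no reset: what is moved stays moved. The work goes in short steps, Python scripts to look and compute and a shell command to move; the robot and the scene stay as the last step left them, time stands still between calls to the robot, and variables do not carry over. Pictures are saved under pics/ and viewed, at most 10 in all, crops included, and the job is handed in when it is done.

```bash
mkdir -p pics; ls
cat > h.py <<'E'
import numpy as np,cv2,pickle
from plant import readout,capture,job
def grab(n,tag):
    c=capture(n); cv2.imwrite(f'pics/{tag}.png',c['color'][:,:,::-1]); pickle.dump(c,open(f'{tag}.pkl','wb')); return c
def load(tag): return pickle.load(open(f'{tag}.pkl','rb'))
def ray(c,u,v):
    K=np.array(c['mtx'],float); k=c['k1']
    p=cv2.undistortPoints(np.array([[[u,v]]],float),K,np.array([k,0,0,0],float))[0,0]
    R=np.array(c['rotation']); d=R@np.array([p[0],-p[1],-1]); return np.array(c['position'],float),d
def plane(c,u,v,z):
    o,d=ray(c,u,v); return o+d*(z-o[2])/d[2]
def proj(c,P):
    R=np.array(c['rotation']);q=R.T@(np.array(P)-np.array(c['position'])); x,y=q[0]/-q[2],-q[1]/-q[2]
    f=1+c['k1']*(x*x+y*y); K=np.array(c['mtx']); return K[0,0]*x*f+K[0,2],K[1,1]*y*f+K[1,2]
E
python3 - <<'E'
from h import *
for n in('scene','top'):
    c=grab(n,n); print(n,c['position'],c['rotation'],c['mtx'],c['k1'])
a=np.hstack([load('scene')['color'],load('top')['color']])
s=readout.read_state(); print(s)
E
```

```text
pics
scene [ 1.11203031 -0.6990637   0.63958532] [0.44983434 0.15005158 0.27808418 0.8353459 ] [[409.15987993   0.         280.82243426]
 [  0.         409.15987993 209.50287837]
 [  0.           0.           1.        ]] -0.12143886510289602
top [ 0.5041302  -0.02298398  1.01546115] [ 0.04817356 -0.04047253 -0.70013362  0.71123428] [[419.13894205   0.         278.81255874]
 [  0.         419.13894205 205.2518463 ]
 [  0.           0.           1.        ]] 0.04346698579937189
{'time': 0.1, 'q': array([-1.37249944,  0.42663523,  0.07386345,  1.60654212, -0.03405513,
        1.11084184, -0.06711745]), 'dq': array([-0.00105102, -0.0032608 ,  0.00189656, -0.00261384, -0.00085518,
        0.00036041, -0.00073245]), 'effort': array([ 6.18762875e-03, -9.37467384e+01,  3.67632732e+00, -4.55051994e+01,
       -4.85616527e-02,  1.68273342e-02,  4.66932579e-05]), 'eef_pos': array([0.22997306, 0.63421111, 0.22986919]), 'tcp_rot': array([ 1.73042293e-01,  9.84914222e-01, -5.82607350e-04, -3.96507576e-05]), 'force': array([-0.77411484,  0.18100992,  0.34804837]), 'moment': array([-0.00841515,  0.01504718, -0.01811803]), 'finger_force': 0.0, 'width': 0.09402552160661823}
```

Rotation is a quaternion; fix that in the helper, and view the pictures.

```bash
sed -i "s/R=np.array(c\['rotation'\])/R=Rot.from_quat(c['rotation']).as_matrix()/; 1a from scipy.spatial.transform import Rotation as Rot" h.py; grep -n Rot h.py
```

```text
2:from scipy.spatial.transform import Rotation as Rot
10:    R=Rot.from_quat(c['rotation']).as_matrix(); d=R@np.array([p[0],-p[1],-1]); return np.array(c['position'],float),d
14:    R=Rot.from_quat(c['rotation']).as_matrix();q=R.T@(np.array(P)-np.array(c['position'])); x,y=q[0]/-q[2],-q[1]/-q[2]
```

View pics/top.png

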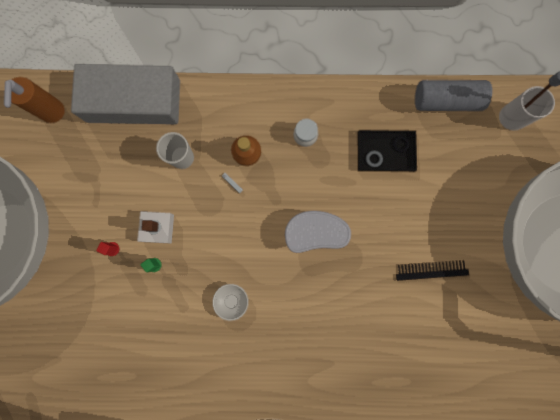

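View pics/scene.png

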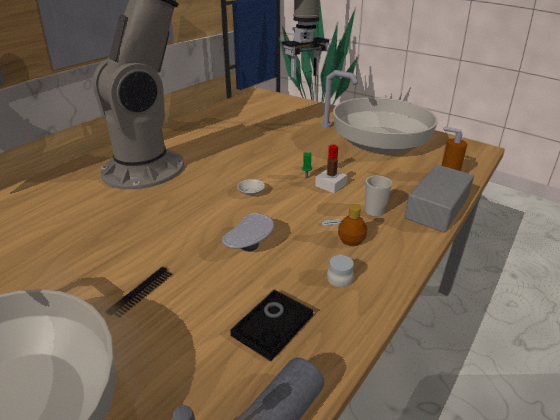

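The top view looks down with image up = +x and left = +y. The kidney mirror is at (318,232), with its wavy side at the bottom and the larger lobe on the left. The pale holder is at (155,227) with a dark handle at (150,226). There are three candidate sticks: red (108,249), green (152,265) and dark wood (150,226) in the block. The dark one fits, being wooden and in the stone holder.

Run:
```python
from h import *
t=load('top');s=load('scene')
im=t['color']
a=cv2.resize(im[195:295,80:210],None,fx=4,fy=4,interpolation=2)
b=cv2.resize(s['color'][135:210,290:360],None,fx=5.3,fy=5.3,interpolation=2)[:400,:280]
cv2.imwrite('pics/crop1.png',np.hstack([a,cv2.copyMakeBorder(b,0,400-b.shape[0],0,0,0)])[:,:800,::-1])
hsv=cv2.cvtColor(im,cv2.COLOR_RGB2HSV)
pale=cv2.inRange(hsv,(0,0,120),(180,60,255))
# holder
def blob(m,x0,y0,x1,y1):
    z=np.zeros_like(m);z[y0:y1,x0:x1]=m[y0:y1,x0:x1]
    cs=cv2.findContours(z,0,2)[0];return max(cs,key=cv2.contourArea)
c=blob(pale,130,200,185,250);P=np.array([plane(t,*p[0],.034)[:2] for p in c],np.float32);print('holder',cv2.minAreaRect(P))
c=blob(pale,275,200,360,260);P=np.array([plane(t,*p[0],.049)[:2] for p in c],np.float32);print('mirror',cv2.minAreaRect(P),P.min(0),P.max(0),len(P))
np.save('mir.npy',P)
for n,u,v,z in[('red',108,249,.06),('green',152,265,.06),('handletop',149,226,.088),('perf',245,147,.1),('perfbody',246,152,.03),('clip',232,183,.01),('dish',230,302,.024),('cup',174,148,.095),('jar',306,130,.05)]:print(n,plane(t,u,v,z)[:2].round(3))
```

```text
holder ((0.5726413726806641, 0.27744126319885254), (0.08029071241617203, 0.07142968475818634), 87.40450286865234)
mirror ((0.570155918598175, -0.1014900803565979), (0.09255887567996979, 0.1488741934299469), 7.109219074249268) [ 0.5185746  -0.17610693] [ 0.61398286 -0.02892023] 70
red [0.519 0.373]
green [0.485 0.272]
handletop [0.57  0.275]
perf [0.75  0.066]
perfbody [0.756 0.07 ]
clip [0.684 0.104]
dish [0.402 0.098]
cup [0.746 0.226]
jar [ 0.807 -0.073]
```

View pics/crop1.png

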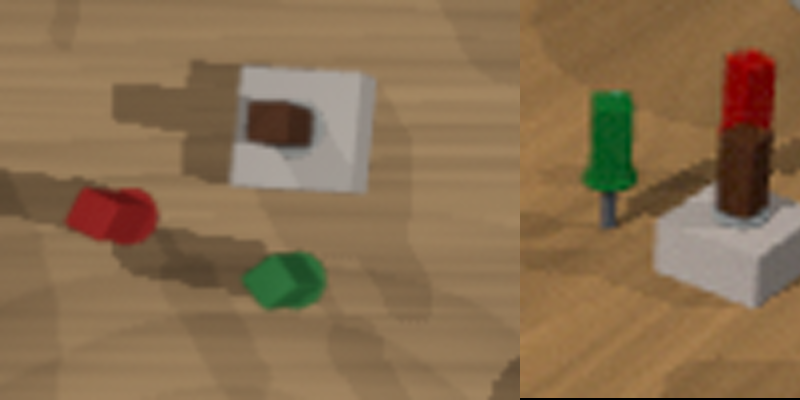

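The crop shows the red and green sticks free-standing at about (113,249) and (156,265). The dark wooden handle, with its top at about (146,226), sits in the pale block, and that is the one meant. I'll move above it.

```bash
R='[-1,-0.5,0,0,0,0]'
python3 -m inch '[[[-1,-0.5,0,0,0,0],[-1,-0.5,0,0,0,0],[-1,-0.5,0,0,0,0],[-1,-0.5,0,0,0,0],[-1,-0.5,0,0,0,0]]]' 0.6
python3 -m inch '[[[-1,-0.5,0,0,0,0],[-1,-0.5,0,0,0,0],[-1,-0.5,0,0,0,0],[-1,-0.5,0,0,0,0],[-1,-0.5,0,0,0,0]]]'
python3 -m inch '[[[-1,-0.5,0,0,0,0],[-1,-0.5,0,0,0,0],[-1,-0.5,0,0,0,0],[-1,-0.5,0,0,0,0],[-1,-0.5,0,0,0,0]]]'
python3 -m inch '[[[-1,-0.5,0,0,0,1],[0,0,0,0,0,1],[0,0,0,0,0,1],[0,0,0,0,0,1],[0,0,0,0,0,1]]]'
python3 -m inch '[[[0,0,0,0,0,1],[0,0,0,0,0,1],[0,0,0,0,0,1],[0,0,0,0,0,1],[0,0,0,0,0,1]]]'
python3 -m inch '[[[0,0,0,0,0,1],[0,0,0,0,0,1],[0,0,0,0,0,1],[0,0,0,0,0,1],[0,0,0,0,0,0]]]'
python3 - <<'E'
from h import *
c=grab('wrist','w1');s=readout.read_state();print(s['eef_pos'],s['tcp_rot'],s['q'])
M=Rot.from_quat(s['tcp_rot']).as_matrix();print(M.round(3),c['position'])
print(proj(c,(.572,.277,.034)))
E
```

```text
time: 0.52
eef_pos: [0.3076, 0.5524, 0.2301]
tcp_rot: [0.173, 0.985, -0.0, -0.0]
force: [1.4, 0.8, -0.4]
width: 0.0643
finger_force: 0.0
time: 0.93
eef_pos: [0.3846, 0.4713, 0.2302]
tcp_rot: [0.173, 0.985, -0.0, -0.0]
force: [-0.3, 0.7, -0.5]
width: 0.0566
finger_force: 0.0
time: 1.35
eef_pos: [0.4615, 0.3903, 0.2302]
tcp_rot: [0.173, 0.985, -0.0, -0.0]
force: [-0.4, -0.1, 0.6]
width: 0.056
finger_force: 0.0
time: 1.77
eef_pos: [0.4763, 0.3748, 0.2301]
tcp_rot: [0.384, 0.923, -0.0, -0.0]
force: [0.5, -0.1, 0.0]
width: 0.0565
finger_force: 0.0
time: 2.18
eef_pos: [0.4762, 0.3749, 0.2302]
tcp_rot: [0.575, 0.818, -0.0, -0.0]
force: [-0.1, -0.1, -0.1]
width: 0.0567
finger_force: 0.0
time: 2.6
eef_pos: [0.4762, 0.375, 0.2302]
tcp_rot: [0.708, 0.706, -0.0, 0.0]
force: [-0.9, -0.8, -0.1]
width: 0.0564
finger_force: 0.0
[0.47613883 0.37506852 0.23020381] [ 7.06160854e-01  7.08051378e-01 -2.96776739e-04  8.04482528e-05] [-1.10853229  0.33189315  0.42277534  1.78481552 -0.15379561  1.05793185
 -0.62769299]
[[-0.003  1.    -0.   ]
 [ 1.     0.003 -0.001]
 [-0.001 -0.    -1.   ]] [0.47661724 0.45134672 0.38435725]
(np.float64(375.9801427521062), np.float64(287.6341536268199))
```

```bash
python3 -m inch '[[[-1,1,0,0,0,0],[-1,1,0,0,0,0],[-1,1,0,0,0,0],[-1,1,0,0,0,0],[-1,0.8,0,0,0,0]]]'
python3 -m inch '[[[0,0,0,0,0,0],[0,0,0,0,0,0]]]'
python3 - <<'E'
from h import *
c=grab('wrist','w2');s=readout.read_state();print(s['eef_pos'],s['tcp_rot'],c['position'],c['rotation'])
for z in(.034,.088):print(proj(c,(.572,.277,z)))
E
```

```text
time: 3.07
eef_pos: [0.5736, 0.274, 0.2304]
tcp_rot: [0.705, 0.709, -0.0, 0.0]
force: [-0.4, -0.0, 0.3]
width: 0.0566
finger_force: 0.0
time: 3.23
eef_pos: [0.5732, 0.2736, 0.2303]
tcp_rot: [0.707, 0.708, -0.0, 0.0]
force: [-0.3, 0.6, 0.5]
width: 0.0564
finger_force: 0.0
[0.57237034 0.27504871 0.23023642] [ 7.06124773e-01  7.08087376e-01 -2.07894027e-04 -1.73170154e-04] [0.57327829 0.34999471 0.38447572] [-1.30132544e-01  2.28997185e-04  3.15513549e-04  9.91496530e-01]
(np.float64(281.7275484398633), np.float64(191.93844191456694))
(np.float64(281.49192870017976), np.float64(205.3217001751621))
```

View pics/w2.png

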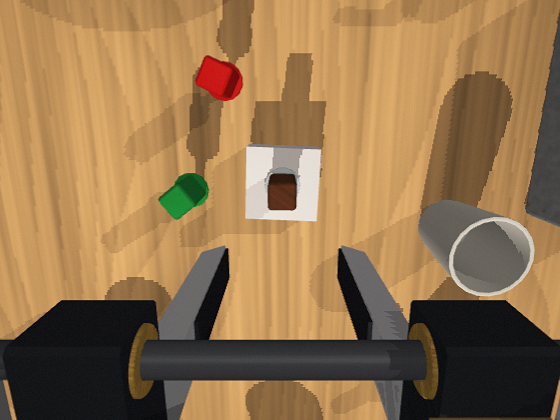

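The wrist view (right = +x, up = +y) shows the dark handle at about (282,191) in the block, turned about 3° clockwise. I'll measure the handle top and the block.

Run:
```python
from h import *
c=load('w2');im=c['color'];hsv=cv2.cvtColor(im,cv2.COLOR_RGB2HSV)
sub=im[140:225,240:325];print([im[r,282].tolist() for r in range(150,222,5)])
g=hsv.copy();m=((im[:,:,0].astype(int)-im[:,:,2])>25).astype(np.uint8)*255
z=np.zeros_like(m);z[165:216,255:312]=m[165:216,255:312]
k=max(cv2.findContours(z,0,2)[0],key=cv2.contourArea);print('handle',cv2.boundingRect(k))
P=np.array([plane(c,*p[0],.088)[:2] for p in k],np.float32)
print(cv2.minAreaRect(P),P.min(0),P.max(0))
pale=cv2.inRange(hsv,(0,0,100),(180,40,255));z=np.zeros_like(m);z[135:230,235:335]=pale[135:230,235:335]
k=max(cv2.findContours(z,0,2)[0],key=cv2.contourArea)
P=np.array([plane(c,*p[0],.034)[:2] for p in k],np.float32);print('holder',cv2.minAreaRect(P))
```

```text
[[165, 157, 151], [163, 156, 150], [161, 154, 148], [161, 154, 149], [143, 147, 146], [47, 26, 15], [44, 23, 8], [81, 43, 24], [83, 43, 24], [97, 51, 32], [94, 48, 27], [89, 46, 30], [199, 182, 171], [232, 227, 219], [187, 146, 99]]
handle (268, 174, 29, 37)
((0.5723943710327148, 0.2880042493343353), (0.02308463305234909, 0.029973799362778664), 0.03692790865898132) [0.5608606  0.27301204] [0.583943   0.30299377]
holder ((0.57213294506073, 0.2856360077857971), (0.07218452543020248, 0.06963706761598587), 87.70561981201172)
```

```bash
python3 -m inch '[[[0.5,0,1,0,0,0.46],[0,0,1,0,0,0],[0,0,1,0,0,0],[0,0,1,0,0,0],[0,0,1,0,0,0]]]'
python3 -m inch '[[[0,0,1,0,0,0],[0,0,1,0,0,0],[0,0,0.6,0,0,0],[0,0,0.5,0,0,0],[0,0,0,0,0,0]]]'
python3 - <<'E'
from h import *
c=grab('wrist','w3');s=readout.read_state();print(s['eef_pos'],s['tcp_rot'],s['force'])
E
```

```text
time: 3.7
eef_pos: [0.5713, 0.2868, 0.1295]
tcp_rot: [0.719, 0.695, 0.0, -0.0]
force: [0.6, 0.7, 0.1]
width: 0.0564
finger_force: 0.0
time: 4.12
eef_pos: [0.5712, 0.2855, 0.0668]
tcp_rot: [0.72, 0.694, -0.001, -0.0]
force: [0.2, -0.5, 0.3]
width: 0.0568
finger_force: 0.0
[0.57192982 0.28553058 0.06806851] [ 7.20321847e-01  6.93639765e-01 -5.31023972e-04 -1.79768769e-04] [-0.83965669 -0.11121027 -0.09322637]
```

View pics/w3.png

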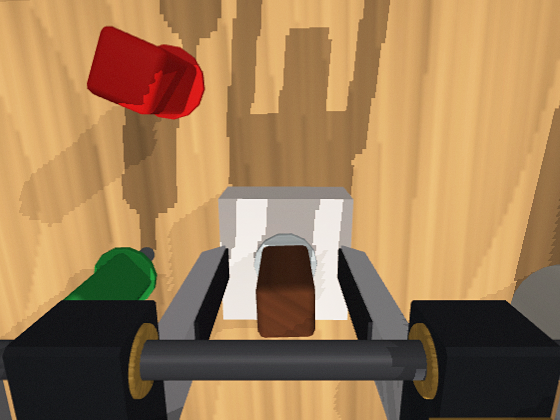

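The handle (285,290) is centred and square between the fingers, so I'll close on it and lift.

```bash
python3 -m inch '[[[0,0,0,0,0,0],[0,0,0,0,0,0],[0,0,0,0,0,0],[0,0,0,0,0,0],[0,0,0,0,0,0]]]' 0.1 60
python3 -m inch '[[[0,0,0,0,0,0],[0,0,0,0,0,0],[0,0,0,0,0,0],[0,0,-0.2,0,0,0],[0,0,-0.5,0,0,0]]]'
python3 -m inch '[[[0,0,-0.5,0,0,0],[0,0,-0.5,0,0,0],[0,0,-0.5,0,0,0],[0,0,-0.5,0,0,0],[0,0,-0.5,0,0,0]]]'
python3 -m inch '[[[0,0,-1,0,0,0],[0,0,-1,0,0,0],[0,0,-0.5,0,0,0],[0,0,0,0,0,-0.46],[0,0,0,0,0,0]]]'
python3 - <<'E'
from h import *
c=grab('wrist','w4');c=grab('top','t4');s=readout.read_state();print(s['eef_pos'],s['tcp_rot'],s['force'],s['moment'])
P=np.load('mir.npy');print(P[np.argsort(P[:,1])].round(4).tolist())
# rel. pixel check of rod in wrist
E
```

```text
time: 4.58
eef_pos: [0.5727, 0.2853, 0.069]
tcp_rot: [0.721, 0.693, 0.0, 0.0]
force: [0.2, -0.1, -0.9]
width: 0.0265
finger_force: 0.0
time: 5.0
eef_pos: [0.5717, 0.2848, 0.0818]
tcp_rot: [0.721, 0.693, -0.001, -0.0]
force: [-1.0, -0.1, -0.5]
width: 0.0238
finger_force: 59.8
time: 5.42
eef_pos: [0.5726, 0.2852, 0.1338]
tcp_rot: [0.721, 0.693, 0.0, 0.0]
force: [0.0, 0.3, -1.6]
width: 0.0237
finger_force: 59.8
time: 5.83
eef_pos: [0.5727, 0.2854, 0.1834]
tcp_rot: [0.706, 0.708, 0.001, 0.0]
force: [0.2, 0.5, 0.1]
width: 0.0235
finger_force: 59.8
[0.57222199 0.28510017 0.18229888] [ 7.07026132e-01  7.07187388e-01 -1.79356762e-04 -1.24848904e-04] [ 0.10944299  0.31979588 -0.59102387] [-0.03291531  0.07526091 -0.02250602]
[[0.5733000040054321, -0.1761000007390976], [0.5526999831199646, -0.17599999904632568], [0.5778999924659729, -0.1738000065088272], [0.5756000280380249, -0.1738000065088272], [0.5503000020980835, -0.1737000048160553], [0.545799970626831, -0.1737000048160553], [0.5824999809265137, -0.17159999907016754], [0.5802000164985657, -0.17159999907016754], [0.541100025177002, -0.1691
[... 1996 characters left out ...]
994468689, -0.04569999873638153], [0.520799994468689, -0.04340000078082085], [0.5274999737739563, -0.036400001496076584], [0.5321000218391418, -0.036400001496076584], [0.5849000215530396, -0.0357000008225441], [0.5873000025749207, -0.035599999129772186], [0.5343000292778015, -0.03400000184774399], [0.5365999937057495, -0.03400000184774399], [0.580299973487854, -0.033399999141693115], [0.5825999975204468, -0.033399999141693115], [0.5388000011444092, -0.031700000166893005], [0.5457000136375427, -0.031599998474121094], [0.5733000040054321, -0.031199999153614044], [0.5778999924659729, -0.031099999323487282], [0.5479999780654907, -0.029200000688433647], [0.5709999799728394, -0.02889999933540821]]
```

View pics/w4.png

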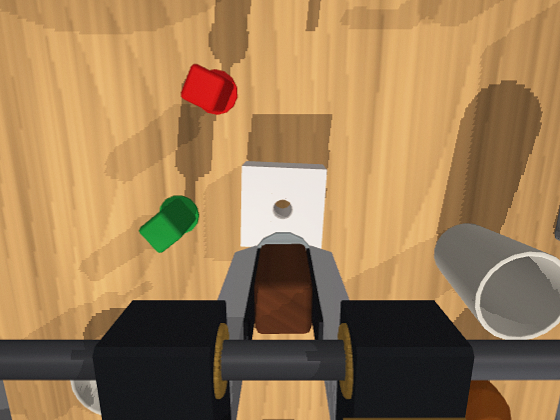

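The stick is held upright and the hole mouth shows at (283,209). I'll locate the hole for the return and move past the mirror for one close look.

```bash
python3 -m inch '[[[-1,0,-0.5,0,0,0],[-1,0,-0.5,0,0,0],[-1,0,-0.5,0,0,0],[-1,0,-0.5,0,0,0],[-1,0,-0.5,0,0,0]]]'
python3 -m inch '[[[-1,0,0,0,0,0],[-1,0,0,0,0,0],[-1,0,0,0,0,0],[-1,0,0,0,0,0],[-1,0,0,0,0,0]]]'
python3 -m inch '[[[-1,0,0,0,0,0],[-1,0,0,0,0,0],[-1,0,0,0,0,0],[-1,0,0,0,0,0],[-1,0,0,0,0,0]]]'
python3 -m inch '[[[-1,0,0,0,0,0],[-1,0,0,0,0,0],[-1,0,0,0,0,0],[-1,0,0,0,0,0],[-1,0,0,0,0,0]]]'
python3 -m inch '[[[-1,0,0,0,0,0],[-1,0,0,0,0,0],[-1,0,0,0,0,0],[-1,0,0,0,0,0],[0,0,0,0,0,0]]]' | head -2
python3 - <<'E'
from h import *
c=load('w4');g=cv2.cvtColor(c['color'],cv2.COLOR_RGB2GRAY)
z=np.zeros_like(g);z[196:222,268:298]=(g[196:222,268:298]<170)*255
k=max(cv2.findContours(z,0,2)[0],key=cv2.contourArea);b=cv2.boundingRect(k);print(b,cv2.contourArea(k))
print('hole',plane(c,b[0]+b[2]/2-.5,b[1]+b[3]/2-.5,.034))
P=[plane(c,u,v,.034)[:2] for u,v in((241,167),(326,169),(324,247),(241,245))];print('holder corners',np.round(P,4).tolist(),np.mean(P,0))
c=grab('wrist','w5');s=readout.read_state();print(s['eef_pos'],s['tcp_rot'])
E
```

```text
time: 6.35
eef_pos: [0.5726, 0.1823, 0.2338]
tcp_rot: [0.707, 0.707, 0.0, 0.0]
force: [1.0, -0.0, -0.9]
width: 0.0238
finger_force: 59.8
time: 6.77
eef_pos: [0.5725, 0.0826, 0.2334]
tcp_rot: [0.707, 0.707, 0.0, 0.0]
force: [-0.1, -0.6, -1.1]
width: 0.0238
finger_force: 59.8
time: 7.18
eef_pos: [0.5724, -0.0173, 0.2333]
tcp_rot: [0.707, 0.707, 0.0, 0.0]
force: [-0.0, 0.4, -1.4]
width: 0.0237
finger_force: 59.8
time: 7.6
eef_pos: [0.5722, -0.1173, 0.2334]
tcp_rot: [0.707, 0.707, 0.0, 0.0]
force: [0.6, 0.2, -0.4]
width: 0.0235
finger_force: 59.8
time: 8.02
eef_pos: [0.5715, -0.2004, 0.2336]
(273, 200, 19, 19) 254.5
hole [0.57205405 0.28401809 0.034     ]
holder corners [[0.5383, 0.3195], [0.6082, 0.3181], [0.6087, 0.25], [0.5365, 0.2517]] [0.57291413 0.28481812]
[ 0.57185268 -0.198303    0.23333634] [ 7.08228567e-01  7.05983068e-01 -3.88897086e-05  4.51870139e-04]
```

View pics/w5.png

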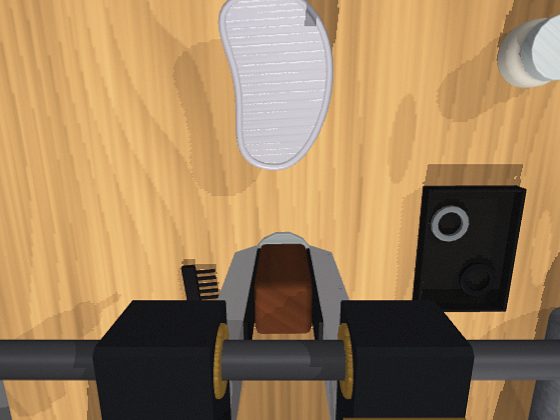

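The picture shows the mirror from (230,0) to (275,168), slightly clipped at the top, with the wavy side on the left. I'll back up 40 mm, take the contour, and build the rod-axis curve 5 mm outside it.

```bash
python3 -m inch '[[[1,0,0,0,0,0],[1,0,0,0,0,0],[0,0,0,0,0,0],[0,0,0,0,0,0]]]' | head -2
cat > mir.py <<'E'
from h import *
from scipy.interpolate import splprep,splev
c=grab('wrist','w6');im=c['color'];hsv=cv2.cvtColor(im,cv2.COLOR_RGB2HSV)
m=cv2.inRange(hsv,(0,0,90),(180,45,255))
z=np.zeros_like(m);z[0:235,180:380]=m[0:235,180:380];z=cv2.morphologyEx(z,cv2.MORPH_CLOSE,np.ones((9,9)));z=cv2.morphologyEx(z,cv2.MORPH_OPEN,np.ones((3,3)))
k=max(cv2.findContours(z,0,1)[0],key=cv2.contourArea);print(cv2.boundingRect(k))
o=im.copy();cv2.drawContours(o,[k],0,(255,0,0),1);cv2.imwrite('pics/cont.png',cv2.resize(o[0:240,180:380],None,fx=2.4,fy=2.4)[:,:,::-1])
P=np.array([plane(c,*p[0],.045)[:2] for p in k])
print('ext',P.min(0),P.max(0),np.ptp(P,0),'rect',cv2.minAreaRect(P.astype(np.float32)))
tck,_=splprep(np.vstack([P,P[:1]]).T,s=len(P)*3.5e-7,per=1)
u=np.linspace(0,1,1500);x,y=splev(u,tck);dx,dy=splev(u,tck,der=1);n=np.array([dy,-dx]).T/np.hypot(dx,dy)[:,None]
C=np.array([x,y]).T;
if ((C-C.mean(0))*n).sum(1).mean()<0:n=-n
Q=C+.005*n
np.savez('curve.npz',C=C,n=n,Q=Q)
i0=Q[:,1].argmax();i1=Q[:,1].argmin()
# order from +y end to -y end via low x
a=np.arange(i0,i0+1500)%1500
if Q[a[100],0]>Q[i0,0]: a=np.arange(i0,i0-1500,-1)%1500
a=a[:list(a).index(i1)+1]
L=np.r_[0,np.cumsum(np.hypot(*np.diff(Q[a],axis=0).T))]
print('arc',L[-1])
for d in np.arange(0,L[-1],.01):
    j=a[np.searchsorted(L,d)];print(round(d*1000),Q[j].round(4),n[j].round(2))
print(Q[i1])
E
python3 mir.py
```

```text
time: 8.4
eef_pos: [0.5729, -0.1537, 0.2329]
(221, 48, 110, 171)
ext [ 0.51827793 -0.17392928] [ 0.6152787  -0.02285115] [0.09700076 0.15107814] rect ((0.5701455473899841, -0.09734780341386795), (0.09268439561128616, 0.15186209976673126), 7.299143314361572)
arc 0.21337804609802594
0 [ 0.5586 -0.0172] [0. 1.]
10 [ 0.5485 -0.0182] [-0.19  0.98]
20 [ 0.5388 -0.021 ] [-0.37  0.93]
30 [ 0.5299 -0.0256] [-0.54  0.84]
40 [ 0.5223 -0.0318] [-0.72  0.69]
50 [ 0.5165 -0.0398] [-0.89  0.46]
60 [ 0.5135 -0.0495] [-0.99  0.13]
70 [ 0.5137 -0.0594] [-0.99 -0.15]
80 [ 0.516  -0.0692] [-0.96 -0.28]
90 [ 0.5191 -0.0787] [-0.95 -0.32]
100 [ 0.5221 -0.088 ] [-0.96 -0.28]
110 [ 0.5243 -0.0979] [-0.99 -0.13]
120 [ 0.5248 -0.1079] [-1.    0.01]
130 [ 0.5245 -0.1178] [-1.    0.05]
140 [ 0.524  -0.1278] [-1.    0.03]
150 [ 0.5241 -0.1378] [-1.   -0.05]
160 [ 0.5252 -0.1478] [-0.98 -0.19]
170 [ 0.528  -0.1573] [-0.93 -0.38]
180 [ 0.5331 -0.1661] [-0.79 -0.61]
190 [ 0.5402 -0.1729] [-0.56 -0.83]
200 [ 0.5492 -0.1771] [-0.3  -0.95]
210 [ 0.5591 -0.179 ] [-0.07 -1.  ]
[ 0.56223655 -0.17910907]
```

The contour gives a rod curve from (0.5586,-0.017) round to (0.562,-0.179) with arc length 213 mm, which agrees with 7 × 30 mm. I'll go off the +y end and lower to rubbing height.

```bash
python3 -m inch '[[[1,0,0,0,0,0],[1,0,0,0,0,0],[1,0,0,0,0,0],[1,0,0,0,0,0],[1,0,0,0,0,0]]]' >/dev/null
python3 -m inch '[[[1,-0.5,0,0,0,0],[1,0,0,0,0,0],[1,0,0,0,0,0],[0,0,1,0,0,0],[0,0,1,0,0,0]]]' >/dev/null
python3 -m inch '[[[0,0,1,0,0,0],[0,0,1,0,0,0],[0,0,1,0,0,0],[0,0,1,0,0,0],[0,0,0.55,0,0,0]]]' >/dev/null
python3 -m inch '[[[0,0,0,0,0,0],[0,0,0,0,0,0],[0,0,0,0,0,0]]]'
cat > st.py <<'E'
from h import *
s=readout.read_state();M=Rot.from_quat(s['tcp_rot']).as_matrix();print(s['eef_pos'].round(4),'F',s['force'].round(2),'M',s['moment'].round(3));print(M.round(3).tolist())
E
python3 st.py
```

```text
time: 9.95
eef_pos: [0.5635, 0.0048, 0.1026]
tcp_rot: [0.707, 0.707, 0.0, 0.0]
force: [0.1, -0.9, 0.5]
width: 0.0237
finger_force: 59.8
[0.5635 0.0048 0.1026] F [ 0.11 -0.88  0.46] M [-0.067  0.091  0.   ]
[[-0.001, 1.0, 0.001], [1.0, 0.001, 0.0], [0.0, 0.001, -1.0]]
```

View pics/cont.png

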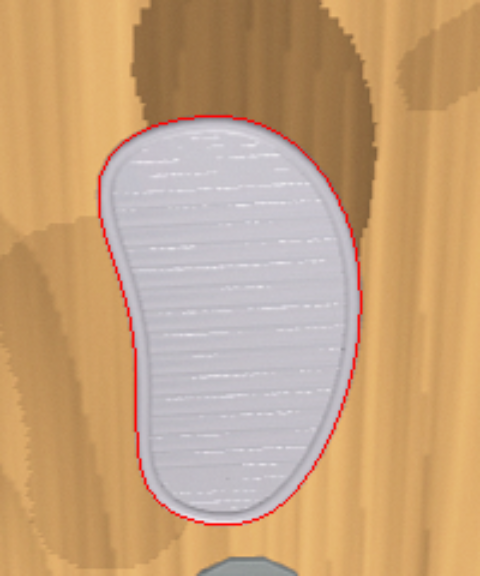

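The contour hugs the bead cleanly. Now I'll approach in -y, reading force and moment as I go.

```bash
python3 -m inch '[[[-0.4,0,0,0,0,0],[-0.4,0,0,0,0,0],[0,0,0,0,0,0],[0,0,0,0,0,0]]]' >/dev/null; python3 st.py|head -1
python3 -m inch '[[[-0.05,0,0,0,0,0],[-0.05,0,0,0,0,0]]]' >/dev/null; python3 st.py|head -1
python3 -m inch '[[[-0.05,0,0,0,0,0],[0,0,0,0,0,0]]]' >/dev/null; python3 st.py|head -1
python3 -m inch '[[[-0.05,0,0,0,0,0],[0,0,0,0,0,0]]]' >/dev/null; python3 st.py|head -1
```

```text
[ 0.563  -0.0117  0.102 ] F [-1.13  0.55 -0.78] M [-0.078  0.024 -0.023]
[ 0.5629 -0.0127  0.1016] F [ 0.08 -0.28  0.03] M [-0.032  0.058  0.027]
[ 0.5628 -0.0139  0.1015] F [-0.48  0.03 -0.85] M [-0.089  0.042  0.026]
[ 0.5628 -0.0149  0.1015] F [-0.9  -0.36 -0.83] M [-0.07   0.031  0.032]
```

```bash
python3 -m inch '[[[-0.05,0,0,0,0,0],[0,0,0,0,0,0]]]' >/dev/null; python3 st.py|head -1
python3 -m inch '[[[-0.04,0,0,0,0,0],[0,0,0,0,0,0]]]' >/dev/null; python3 st.py|head -1
python3 -m inch '[[[-0.03,0,0,0,0,0],[0,0,0,0,0,0]]]' >/dev/null; python3 st.py|head -1
```

```text
[ 0.5628 -0.016   0.1015] F [ 0.7  -0.46 -0.85] M [-0.066  0.053  0.01 ]
[ 0.5628 -0.0167  0.1015] F [0.06 0.72 0.25] M [ 0.086  0.048 -0.041]
[ 0.5628 -0.0169  0.1015] F [ 0.39  1.83 -0.78] M [0.613 0.081 0.001]
```

Contact came at y≈-0.0167, matching the prediction within 1 mm. The moment is a clean signal, so I'll calibrate it against force.

```bash
for i in 1; do python3 -m inch '[[[-0.02,0,0,0,0,0],[0,0,0,0,0,0]]]' >/dev/null; python3 st.py|head -1
python3 -m inch '[[[0,0,0,0,0,0]]]' >/dev/null; python3 st.py|head -1
python3 -m inch '[[[0,0,0,0,0,0]]]' >/dev/null; python3 st.py|head -1
python3 -m inch '[[[0,0,0,0,0,0]]]' >/dev/null; python3 st.py|head -1
python3 -m inch '[[[0,0,0,0,0,0]]]' >/dev/null; python3 st.py|head -1;done
```

```text
[ 0.5628 -0.0171  0.1015] F [-0.76  4.64 -0.81] M [ 1.281  0.105 -0.057]
[ 0.5629 -0.0172  0.1015] F [0.05 4.67 0.28] M [ 1.424  0.082 -0.031]
[ 0.5629 -0.0172  0.1015] F [ 0.19  5.95 -0.27] M [ 1.383  0.149 -0.043]
[ 0.5628 -0.0172  0.1015] F [0.75 5.37 0.28] M [ 1.427  0.152 -0.009]
[ 0.5628 -0.0172  0.1015] F [-0.05  4.43 -0.47] M [ 1.438  0.148 -0.008]
```

F ≈ M/0.3 and the stiffness is about 6–7 N/mm, with the press now near 5 N. This helper works out the next rows along the curve with a force correction.

```bash
cat > nxt.py <<'E'
# prints press from the moment and the shifts (tool x,y units) for the next 5 rows along the curve
import sys; from h import *
st=float(sys.argv[1])*1e-3 if len(sys.argv)>1 else .003; tgt=3.5
D=np.load('curve.npz');Q,n=D['Q'],D['n']
if Q[(Q[:,1].argmax()+50)%1500,0]>Q[Q[:,1].argmax(),0]: Q,n=Q[::-1],n[::-1]
k=(Q[:,1].argmax()-150)%1500;Q=np.roll(Q,-k,0);n=np.roll(n,-k,0)
L=np.r_[0,np.cumsum(np.hypot(*np.diff(Q,axis=0).T))]; L-=L[150]
s=readout.read_state();p=s['eef_pos'][:2];M=s['moment']-[-.07,.045,0]
F=np.array([-M[1],M[0]])/.3
i=np.hypot(*(Q-p).T).argmin();fn=F@n[i]
print('pos',s['eef_pos'].round(4),'arc',(L[i]*1e3).round(1),'off mm',((p-Q[i])@n[i]*1e3).round(2),'n',n[i].round(2),'Fn %.1f Ft %.1f'%(fn,F@[n[i][1],-n[i][0]]),'F',s['force'].round(1),'z-tilt',Rot.from_quat(s['tcp_rot']).as_matrix()[:,2].round(3))
corr=np.clip((fn-tgt)/6.5,-.8,.8)*1e-3; comp=tgt/6.5e3; prev=Q[i]-comp*n[i]; out=[]
for r in range(1,6):
    j=np.searchsorted(L,L[i]+r*st); c=Q[j]-comp*n[j]; d=c-prev+(corr*n[j]/2 if r<3 else 0); prev=c
    out.append([round(d[1]/.02,3),round(d[0]/.02,3)])
print(out)
E
python3 nxt.py 3
```

```text
pos [ 0.5628 -0.0172  0.1015] arc -4.3 off mm 0.22 n [0.08 1.  ] Fn 5.0 Ft -0.7 F [-0.1  4.4 -0.5] z-tilt [-0.  0. -1.]
[[np.float64(0.014), np.float64(-0.151)], [np.float64(0.005), np.float64(-0.152)], [np.float64(-0.009), np.float64(-0.152)], [np.float64(-0.018), np.float64(-0.151)], [np.float64(-0.024), np.float64(-0.135)]]
```

```bash
python3 -m inch '[[[0.014,-0.15,0,0,0,0],[0.005,-0.15,0,0,0,0],[-0.009,-0.15,0,0,0,0],[-0.018,-0.15,0,0,0,0],[-0.024,-0.135,0,0,0,0]]]' | grep force; python3 nxt.py 3
```

```text
force: [2.9, 5.2, -0.9]
finger_force: 59.8
pos [ 0.5482 -0.0181  0.1016] arc 10.5 off mm 0.11 n [-0.19  0.98] Fn 4.5 Ft 3.5 F [ 2.9  5.2 -0.9] z-tilt [ 0.001  0.    -1.   ]
[[np.float64(-0.03), np.float64(-0.15)], [np.float64(-0.038), np.float64(-0.147)], [np.float64(-0.05), np.float64(-0.143)], [np.float64(-0.058), np.float64(-0.139)], [np.float64(-0.059), np.float64(-0.122)]]
```

```bash
python3 -m inch '[[[-0.03,-0.15,0,0,0,0],[-0.038,-0.147,0,0,0,0],[-0.05,-0.143,0,0,0,0],[-0.058,-0.139,0,0,0,0],[-0.059,-0.122,0,0,0,0]]]' | grep force: ; python3 nxt.py 3
```

```text
force: [2.2, 9.4, 0.4]
finger_force: 59.8
pos [ 0.534  -0.0224  0.1016] arc 25.2 off mm 0.67 n [-0.45  0.89] Fn 6.4 Ft 5.7 F [2.2 9.4 0.4] z-tilt [ 0.     0.001 -1.   ]
[[np.float64(-0.062), np.float64(-0.137)], [np.float64(-0.07), np.float64(-0.132)], [np.float64(-0.087), np.float64(-0.119)], [np.float64(-0.104), np.float64(-0.123)], [np.float64(-0.102), np.float64(-0.104)]]
```

```bash
sed -i 's/tgt=3.5/tgt=2.5/; s#/6.5,-.8,.8#/5,-1,1#' nxt.py; python3 nxt.py 2.6 | tail -1
```

```text
[[np.float64(-0.048), np.float64(-0.129)], [np.float64(-0.054), np.float64(-0.125)], [np.float64(-0.068), np.float64(-0.097)], [np.float64(-0.082), np.float64(-0.104)], [np.float64(-0.088), np.float64(-0.099)]]
```

```bash
python3 -m inch '[[[-0.043,-0.131,0,0,0,0],[-0.054,-0.125,0,0,0,0],[-0.066,-0.098,0,0,0,0],[-0.08,-0.105,0,0,0,0],[-0.086,-0.1,0,0,0,0]]]' | grep force: ; python3 nxt.py 2.6
```

```text
force: [-1.7, 5.9, -1.0]
finger_force: 59.8
pos [ 0.5222 -0.0291  0.1014] arc 38.3 off mm 1.95 n [-0.69  0.72] Fn 4.3 Ft 2.5 F [-1.7  5.9 -1. ] z-tilt [-0.001  0.001 -1.   ]
[[np.float64(-0.088), np.float64(-0.099)], [np.float64(-0.094), np.float64(-0.092)], [np.float64(-0.105), np.float64(-0.077)], [np.float64(-0.111), np.float64(-0.068)], [np.float64(-0.117), np.float64(-0.059)]]
```

The offset grows as the normal turns towards -x, which indicates a constant calibration bias of about (-2.5,+0.7) mm. I'll shift the curve by that amount.

```bash
sed -i "s/Q,n=D\['Q'\],D\['n'\]/Q,n=D['Q']+[-.0025,.0007],D['n']/" nxt.py; python3 nxt.py 2.6
```

```text
pos [ 0.5222 -0.0291  0.1014] arc 36.9 off mm -0.25 n [-0.66  0.75] Fn 4.4 Ft 2.4 F [-1.7  5.9 -1. ] z-tilt [-0.001  0.001 -1.   ]
[[np.float64(-0.084), np.float64(-0.103)], [np.float64(-0.09), np.float64(-0.096)], [np.float64(-0.102), np.float64(-0.081)], [np.float64(-0.108), np.float64(-0.073)], [np.float64(-0.114), np.float64(-0.064)]]
```

```bash
python3 -m inch '[[[-0.084,-0.103,0,0,0,0],[-0.09,-0.096,0,0,0,0],[-0.102,-0.081,0,0,0,0],[-0.108,-0.073,0,0,0,0],[-0.114,-0.064,0,0,0,0]]]' | grep force: ; python3 nxt.py 2.6
```

```text
force: [-1.0, 1.3, -0.5]
finger_force: 59.8
pos [ 0.5143 -0.0401  0.1014] arc 51.0 off mm -0.62 n [-0.9   0.43] Fn 1.5 Ft 0.9 F [-1.   1.3 -0.5] z-tilt [-0. -0. -1.]
[[np.float64(-0.122), np.float64(-0.047)], [np.float64(-0.127), np.float64(-0.036)], [np.float64(-0.13), np.float64(-0.029)], [np.float64(-0.119), np.float64(-0.015)], [np.float64(-0.134), np.float64(-0.006)]]
```

```bash
python3 -m inch '[[[-0.122,-0.04,0,0,0,0],[-0.127,-0.03,0,0,0,0],[-0.13,-0.024,0,0,0,0],[-0.125,-0.013,0,0,0,0],[-0.13,-0.003,0,0,0,0]]]' | grep force: ; python3 nxt.py 2.6
```

```text
force: [-0.3, -0.0, -0.1]
finger_force: 59.8
pos [ 0.5126 -0.0528  0.1015] arc 64.2 off mm -1.78 n [-1. -0.] Fn 0.2 Ft 0.1 F [-0.3 -0.  -0.1] z-tilt [ 0. -0. -1.]
[[np.float64(-0.133), np.float64(0.017)], [np.float64(-0.131), np.float64(0.025)], [np.float64(-0.132), np.float64(0.021)], [np.float64(-0.116), np.float64(0.024)], [np.float64(-0.129), np.float64(0.032)]]
```

Contact came off around y≈-0.045: the spline was over-smoothed at the corner, so my bias guess was wrong. I'll tighten the fit and go back to pick it up again.

```bash
python3 - <<'E'
from h import *
from scipy.interpolate import splprep,splev
c=load('w6');im=c['color'];hsv=cv2.cvtColor(im,cv2.COLOR_RGB2HSV)
m=cv2.inRange(hsv,(0,0,90),(180,45,255))
z=np.zeros_like(m);z[0:235,180:380]=m[0:235,180:380];z=cv2.morphologyEx(z,cv2.MORPH_CLOSE,np.ones((9,9)))
k=max(cv2.findContours(z,0,1)[0],key=cv2.contourArea)
P=np.array([plane(c,*p[0],.045)[:2] for p in k])
tck,_=splprep(np.vstack([P,P[:1]]).T,s=len(P)*1.2e-7,per=1)
u=np.linspace(0,1,1500);x,y=splev(u,tck);dx,dy=splev(u,tck,der=1);n=np.array([dy,-dx]).T/np.hypot(dx,dy)[:,None];C=np.array([x,y]).T
if ((C-C.mean(0))*n).sum(1).mean()<0:n=-n
Q=C+.005*n;np.savez('curve.npz',C=C,n=n,Q=Q)
for q in[(.5628,-.0165),(.5482,-.0172),(.534,-.0215),(.5222,-.0286),(.5143,-.0401),(.5126,-.0528)]:
    i=np.hypot(*(Q-q).T).argmin();print(q,((q-Q[i])@n[i]*1e3).round(2),n[i].round(2))
E
sed -i "s/\[-.0025,.0007\]/[-.001,.001]/" nxt.py;python3 nxt.py 2.6
```

```text
(0.5628, -0.0165) 1.3 [0.08 1.  ]
(0.5482, -0.0172) 1.21 [-0.16  0.99]
(0.534, -0.0215) 1.13 [-0.41  0.91]
(0.5222, -0.0286) 1.35 [-0.66  0.75]
(0.5143, -0.0401) 1.07 [-0.94  0.35]
(0.5126, -0.0528) 0.7 [-1.   -0.02]
pos [ 0.5126 -0.0528  0.1015] arc 64.6 off mm -0.23 n [-1.   -0.04] Fn 0.2 Ft 0.1 F [-0.3 -0.  -0.1] z-tilt [ 0. -0. -1.]
[[np.float64(-0.134), np.float64(0.021)], [np.float64(-0.131), np.float64(0.029)], [np.float64(-0.116), np.float64(0.021)], [np.float64(-0.128), np.float64(0.029)], [np.float64(-0.125), np.float64(0.033)]]
```

```bash
python3 -m inch '[[[0.13,0.003,0,0,0,0],[0.125,0.013,0,0,0,0],[0.13,0.024,0,0,0,0],[0.127,0.03,0,0,0,0],[0.122,0.04,0,0,0,0]]]' | grep force: ; python3 nxt.py 2.6
```

```text
force: [-0.2, 0.1, -1.3]
finger_force: 59.8
pos [ 0.5146 -0.0391  0.1014] arc 50.6 off mm -0.09 n [-0.93  0.38] Fn 0.3 Ft 0.0 F [-0.2  0.1 -1.3] z-tilt [-0.  0. -1.]
[[np.float64(-0.125), np.float64(-0.032)], [np.float64(-0.126), np.float64(-0.021)], [np.float64(-0.14), np.float64(-0.023)], [np.float64(-0.125), np.float64(-0.01)], [np.float64(-0.123), np.float64(-0.002)]]
```

Press in +x in small steps until contact.

```bash
python3 -m inch '[[[-0.01,0.02,0,0,0,0],[0,0,0,0,0,0]]]' | grep force: ; python3 nxt.py 2.6|head -1
python3 -m inch '[[[-0.01,0.02,0,0,0,0],[0,0,0,0,0,0]]]' | grep force: ; python3 nxt.py 2.6
```

```text
force: [-2.3, 4.6, -0.4]
finger_force: 59.8
pos [ 0.5149 -0.0391  0.1014] arc 50.6 off mm -0.39 n [-0.93  0.38] Fn 3.0 Ft 2.5 F [-2.3  4.6 -0.4] z-tilt [-0.001  0.    -1.   ]
force: [-4.1, 5.9, 1.0]
finger_force: 59.8
pos [ 0.5149 -0.0393  0.1013] arc 50.9 off mm -0.55 n [-0.93  0.36] Fn 5.0 Ft 3.3 F [-4.1  5.9  1. ] z-tilt [-0.001  0.001 -1.   ]
[[np.float64(-0.118), np.float64(-0.053)], [np.float64(-0.137), np.float64(-0.045)], [np.float64(-0.125), np.float64(-0.019)], [np.float64(-0.124), np.float64(-0.009)], [np.float64(-0.123), np.float64(-0.001)]]
```

```bash
python3 -m inch '[[[-0.12,-0.042,0,0,0,0],[-0.135,-0.03,0,0,0,0],[-0.125,-0.018,0,0,0,0],[-0.124,-0.008,0,0,0,0],[-0.123,0.0,0,0,0,0]]]' | grep force: ; python3 nxt.py 2.6
```

```text
force: [-3.7, 2.2, -0.6]
finger_force: 59.8
pos [ 0.5132 -0.0529  0.1014] arc 64.9 off mm -0.86 n [-1.   -0.05] Fn 2.8 Ft 2.1 F [-3.7  2.2 -0.6] z-tilt [-0. -0. -1.]
[[np.float64(-0.135), np.float64(0.009)], [np.float64(-0.133), np.float64(0.017)], [np.float64(-0.13), np.float64(0.025)], [np.float64(-0.113), np.float64(0.026)], [np.float64(-0.125), np.float64(0.033)]]
```

Contact is kept at about 3 N. Next segment.

```bash
sed -i "s/\[-.001,.001\]/[-.0004,.001]/" nxt.py
python3 -m inch '[[[-0.135,0.01,0,0,0,0],[-0.133,0.019,0,0,0,0],[-0.13,0.026,0,0,0,0],[-0.12,0.028,0,0,0,0],[-0.125,0.034,0,0,0,0]]]' | grep force: ; python3 nxt.py 2.6
```

```text
force: [-4.6, 0.7, -0.2]
finger_force: 59.8
pos [ 0.5158 -0.0657  0.1014] arc 77.9 off mm -0.53 n [-0.96 -0.27] Fn 3.3 Ft 2.4 F [-4.6  0.7 -0.2] z-tilt [-0. -0. -1.]
[[np.float64(-0.137), np.float64(0.036)], [np.float64(-0.12), np.float64(0.034)], [np.float64(-0.129), np.float64(0.042)], [np.float64(-0.114), np.float64(0.037)], [np.float64(-0.125), np.float64(0.04)]]
```

```bash
python3 -m inch '[[[-0.132,0.038,0,0,0,0],[-0.124,0.036,0,0,0,0],[-0.125,0.042,0,0,0,0],[-0.118,0.039,0,0,0,0],[-0.125,0.04,0,0,0,0]]]' | grep force: ; python3 nxt.py 2.6
```

```text
force: [-6.3, 3.2, -0.5]
finger_force: 59.8
pos [ 0.5195 -0.0781  0.1014] arc 91.0 off mm -0.37 n [-0.95 -0.3 ] Fn 4.6 Ft 3.5 F [-6.3  3.2 -0.5] z-tilt [-0.001  0.    -1.   ]
[[np.float64(-0.139), np.float64(0.032)], [np.float64(-0.125), np.float64(0.026)], [np.float64(-0.122), np.float64(0.034)], [np.float64(-0.133), np.float64(0.033)], [np.float64(-0.121), np.float64(0.027)]]
```

```bash
python3 -m inch '[[[-0.134,0.028,0,0,0,0],[-0.125,0.025,0,0,0,0],[-0.124,0.033,0,0,0,0],[-0.13,0.032,0,0,0,0],[-0.124,0.027,0,0,0,0]]]' | grep force: ; python3 nxt.py 2.6
```

```text
force: [-4.2, 1.8, -0.6]
finger_force: 59.8
pos [ 0.5227 -0.0908  0.1015] arc 104.1 off mm -0.12 n [-0.98 -0.2 ] Fn 3.6 Ft 2.6 F [-4.2  1.8 -0.6] z-tilt [-0. -0. -1.]
[[np.float64(-0.135), np.float64(0.02)], [np.float64(-0.136), np.float64(0.015)], [np.float64(-0.126), np.float64(0.014)], [np.float64(-0.129), np.float64(0.011)], [np.float64(-0.131), np.float64(0.007)]]
```

```bash
python3 -m inch '[[[-0.133,0.021,0,0,0,0],[-0.134,0.016,0,0,0,0],[-0.128,0.014,0,0,0,0],[-0.129,0.011,0,0,0,0],[-0.131,0.008,0,0,0,0]]]' | grep force: ; python3 nxt.py 2.6
```

```text
force: [-1.8, 1.2, -1.0]
finger_force: 59.8
pos [ 0.5244 -0.1041  0.1016] arc 117.6 off mm -0.28 n [-1.   -0.04] Fn 1.7 Ft 1.5 F [-1.8  1.2 -1. ] z-tilt [ 0.001 -0.    -1.   ]
[[np.float64(-0.134), np.float64(0.008)], [np.float64(-0.136), np.float64(0.006)], [np.float64(-0.124), np.float64(0.0)], [np.float64(-0.139), np.float64(-0.001)], [np.float64(-0.127), np.float64(-0.002)]]
```

```bash
python3 -m inch '[[[-0.134,0.014,0,0,0,0],[-0.134,0.01,0,0,0,0],[-0.126,0.004,0,0,0,0],[-0.135,0,0,0,0,0],[-0.13,-0.002,0,0,0,0]]]' | grep force: ; python3 nxt.py 2.6
```

```text
force: [-1.1, 0.8, -1.0]
finger_force: 59.8
pos [ 0.5248 -0.1172  0.1016] arc 130.5 off mm -0.58 n [-1.    0.02] Fn 1.1 Ft 0.7 F [-1.1  0.8 -1. ] z-tilt [ 0. -0. -1.]
[[np.float64(-0.142), np.float64(0.004)], [np.float64(-0.129), np.float64(0.004)], [np.float64(-0.129), np.float64(-0.002)], [np.float64(-0.13), np.float64(-0.002)], [np.float64(-0.13), np.float64(-0.001)]]
```

Press is still light at about 1 N, so I'll add about 0.5 mm inward.

```bash
python3 -m inch '[[[-0.1,0.016,0,0,0,0],[-0.13,0.014,0,0,0,0],[-0.13,0.004,0,0,0,0],[-0.13,0,0,0,0,0],[-0.13,0,0,0,0,0]]]' | grep force: ; python3 nxt.py 2.6
```

```text
force: [-5.4, 4.5, -0.1]
finger_force: 59.8
pos [ 0.5248 -0.1292  0.1013] arc 142.5 off mm -0.79 n [-1.    0.01] Fn 4.7 Ft 4.0 F [-5.4  4.5 -0.1] z-tilt [-0.001  0.    -1.   ]
[[np.float64(-0.13), np.float64(-0.011)], [np.float64(-0.131), np.float64(-0.009)], [np.float64(-0.13), np.float64(0.003)], [np.float64(-0.13), np.float64(0.006)], [np.float64(-0.13), np.float64(0.009)]]
```

```bash
python3 -m inch '[[[-0.13,-0.009,0,0,0,0],[-0.131,-0.007,0,0,0,0],[-0.13,0.002,0,0,0,0],[-0.13,0.006,0,0,0,0],[-0.13,0.009,0,0,0,0]]]' | grep force: ; python3 nxt.py 2.6
```

```text
force: [-4.2, 2.9, -1.4]
finger_force: 59.8
pos [ 0.5249 -0.1424  0.1013] arc 155.9 off mm -0.52 n [-1.   -0.08] Fn 4.1 Ft 3.5 F [-4.2  2.9 -1.4] z-tilt [-0.001  0.    -1.   ]
[[np.float64(-0.131), np.float64(0.004)], [np.float64(-0.132), np.float64(0.008)], [np.float64(-0.131), np.float64(0.022)], [np.float64(-0.131), np.float64(0.029)], [np.float64(-0.116), np.float64(0.034)]]
```

```bash
python3 -m inch '[[[-0.131,0.006,0,0,0,0],[-0.132,0.01,0,0,0,0],[-0.131,0.022,0,0,0,0],[-0.128,0.029,0,0,0,0],[-0.12,0.034,0,0,0,0]]]' | grep force: ; python3 nxt.py 2.4
```

```text
force: [-3.6, 0.9, -0.9]
finger_force: 59.8
pos [ 0.5273 -0.1556  0.1014] arc 169.2 off mm -0.46 n [-0.95 -0.32] Fn 3.0 Ft 2.0 F [-3.6  0.9 -0.9] z-tilt [-0. -0. -1.]
[[np.float64(-0.115), np.float64(0.041)], [np.float64(-0.112), np.float64(0.051)], [np.float64(-0.106), np.float64(0.062)], [np.float64(-0.088), np.float64(0.061)], [np.float64(-0.095), np.float64(0.077)]]
```

```bash
python3 -m inch '[[[-0.115,0.042,0,0,0,0],[-0.112,0.051,0,0,0,0],[-0.104,0.06,0,0,0,0],[-0.092,0.065,0,0,0,0],[-0.092,0.077,0,0,0,0]]]' | grep force: ; python3 nxt.py 2.4
```

```text
force: [-5.8, -0.4, -0.6]
finger_force: 59.8
pos [ 0.5331 -0.1659  0.1014] arc 181.4 off mm -0.32 n [-0.75 -0.66] Fn 4.1 Ft 3.0 F [-5.8 -0.4 -0.6] z-tilt [-0.001 -0.    -1.   ]
[[np.float64(-0.095), np.float64(0.079)], [np.float64(-0.089), np.float64(0.086)], [np.float64(-0.075), np.float64(0.098)], [np.float64(-0.06), np.float64(0.091)], [np.float64(-0.06), np.float64(0.108)]]
```

```bash
python3 -m inch '[[[-0.093,0.08,0,0,0,0],[-0.087,0.087,0,0,0,0],[-0.075,0.095,0,0,0,0],[-0.062,0.096,0,0,0,0],[-0.058,0.106,0,0,0,0]]]' | grep force: ; python3 nxt.py 2.4
```

```text
force: [-5.8, -2.3, 0.2]
finger_force: 59.8
pos [ 0.5428 -0.1733  0.1015] arc 193.9 off mm -0.35 n [-0.45 -0.89] Fn 4.3 Ft 3.3 F [-5.8 -2.3  0.2] z-tilt [ 0. -0. -1.]
[[np.float64(-0.06), np.float64(0.108)], [np.float64(-0.053), np.float64(0.112)], [np.float64(-0.038), np.float64(0.117)], [np.float64(-0.028), np.float64(0.104)], [np.float64(-0.026), np.float64(0.12)]]
```

```bash
python3 -m inch '[[[-0.058,0.109,0,0,0,0],[-0.052,0.112,0,0,0,0],[-0.039,0.115,0,0,0,0],[-0.029,0.11,0,0,0,0],[-0.025,0.118,0,0,0,0]]]' | grep force: ; python3 nxt.py 2.6
```

```text
force: [-3.6, -2.7, -1.4]
finger_force: 59.8
pos [ 0.5542 -0.1773  0.1015] arc 205.9 off mm -0.15 n [-0.19 -0.98] Fn 3.0 Ft 1.9 F [-3.6 -2.7 -1.4] z-tilt [ 0. -0. -1.]
[[np.float64(-0.026), np.float64(0.136)], [np.float64(-0.017), np.float64(0.123)], [np.float64(-0.007), np.float64(0.124)], [np.float64(0.001), np.float64(0.141)], [np.float64(0.01), np.float64(0.125)]]
```

```bash
python3 -m inch '[[[-0.022,0.13,0,0,0,0],[-0.014,0.125,0,0,0,0],[-0.005,0.125,0,0,0,0],[0.002,0.135,0,0,0,0],[0.011,0.125,0,0,0,0]]]' | grep force: ; python3 nxt.py 2
```

```text
force: [-4.8, -5.7, -0.4]
finger_force: 59.8
pos [ 0.5669 -0.178   0.1015] arc 218.8 off mm -0.11 n [ 0.1  -0.99] Fn 5.0 Ft 4.1 F [-4.8 -5.7 -0.4] z-tilt [-0.    -0.001 -1.   ]
[[np.float64(0.002), np.float64(0.111)], [np.float64(0.006), np.float64(0.094)], [np.float64(0.027), np.float64(0.105)], [np.float64(0.027), np.float64(0.088)], [np.float64(0.037), np.float64(0.1)]]
```

```bash
python3 -m inch '[[[0,0.11,0,0,0,0],[0.006,0.1,0,0,0,0],[0.022,0.105,0,0,0,0],[0.027,0.088,0,0,0,0],[0,0,0,0,0,0]]]' | grep force: ; python3 nxt.py 2|head -1
python3 -m inch '[[[-0.3,0,0,0,0,0],[-0.7,0,0,0,0,0],[0,0,-1,0,0,0],[0,0,-1,0,0,0],[0,0,-1,0,0,0]]]' | grep eef
python3 -m inch '[[[0,0,-1,0,0,0],[0,0,-1,0,0,0],[0,0,-0.7,0,0,0],[0,0,0,0,0,0],[0,0,0,0,0,0]]]' | grep eef
python3 st.py
```

```text
force: [2.2, -3.5, -1.3]
finger_force: 59.8
pos [ 0.5757 -0.1763  0.1016] arc 227.9 off mm 0.2 n [ 0.35 -0.94] Fn 4.0 Ft -0.6 F [ 2.2 -3.5 -1.3] z-tilt [ 0.001 -0.    -1.   ]
eef_pos: [0.5743, -0.1977, 0.1621]
eef_pos: [0.5749, -0.1971, 0.2159]
[ 0.5749 -0.1971  0.2159] F [-0.6  -0.08 -1.03] M [-0.071  0.093 -0.029]
[[-0.001, 1.0, 0.001], [1.0, 0.001, 0.0], [0.0, 0.001, -1.0]]
```

The full edge is rubbed. Now back above the holder.

```bash
for i in 1; do
python3 -m inch '[[[1,-0.15,0,0,0,0],[1,0,0,0,0,0],[1,0,0,0,0,0],[1,0,0,0,0,0],[1,0,0,0,0,0]]]' >/dev/null
python3 -m inch '[[[1,0,0,0,0,0],[1,0,0,0,0,0],[1,0,0,0,0,0],[1,0,0,0,0,0],[1,0,0,0,0,0]]]' >/dev/null
python3 -m inch '[[[1,0,0,0,0,0],[1,0,0,0,0,0],[1,0,0,0,0,0],[1,0,0,0,0,0],[1,0,0,0,0,0]]]' >/dev/null
python3 -m inch '[[[1,0,0,0,0,0],[1,0,0,0,0,0],[1,0,0,0,0,0],[1,0,0,0,0,0],[1,0,0,0,0,0]]]' >/dev/null
python3 -m inch '[[[1,0,0,0,0,0],[1,0,0,0,0,0],[1,0,0,0,0,0],[1,0,0,0,0,0],[0,0,0,0,0,0.46]]]' >/dev/null
python3 -m inch '[[[0,0,1,0,0,0],[0,0,0.65,0,0,0],[0,0,0,0,0,0],[0,0,0,0,0,0],[0,0,0,0,0,0]]]' 
done
python3 - <<'E'
from h import *
s=readout.read_state();print(s['eef_pos'],s['tcp_rot'])
c=grab('wrist','w7');g=cv2.cvtColor(c['color'],cv2.COLOR_RGB2GRAY)
z=np.zeros_like(g);z[196:225,262:304]=(g[196:225,262:304]<170)*255
k=max(cv2.findContours(z,0,2)[0],key=cv2.contourArea);b=cv2.boundingRect(k);print(b,plane(c,b[0]+b[2]/2-.5,b[1]+b[3]/2-.5,.034))
E
```

```text
time: 23.78
eef_pos: [0.5714, 0.2831, 0.1826]
tcp_rot: [0.721, 0.693, -0.0, 0.0]
force: [0.2, 0.3, 0.2]
width: 0.0235
finger_force: 59.8
[0.57139547 0.28313996 0.18257186] [ 7.20897884e-01  6.93041265e-01 -2.13519664e-04  1.52074878e-06]
(275, 197, 19, 19) [0.57226493 0.28438833 0.034     ]
```

```bash
python3 -m inch '[[[0.1,0.04,1,0,0,0],[0,0,1,0,0,0],[0,0,1,0,0,0],[0,0,0.7,0,0,0],[0,0,0,0,0,0]]]' >/dev/null
python3 -m inch '[[[0,0,0,0,0,0],[0,0,0,0,0,0]]]'|grep eef; python3 st.py|head -1
python3 -m inch '[[[0,0,0.2,0,0,0],[0,0,0.2,0,0,0],[0,0,0.2,0,0,0],[0,0,0,0,0,0]]]' | grep -E 'eef|force:'; python3 st.py|head -1
```

```text
eef_pos: [0.5728, 0.2858, 0.1098]
[0.5728 0.2858 0.1098] F [-0.55  0.09 -0.22] M [ 0.026  0.104 -0.038]
eef_pos: [0.5717, 0.2855, 0.0958]
force: [-0.1, 0.2, -0.1]
finger_force: 59.8
[0.5717 0.2855 0.0958] F [-0.13  0.18 -0.12] M [-0.101  0.061  0.021]
```

Run:
```python
from h import *
s=load('scene');c=grab('scene','s8')
cv2.imwrite('pics/s8c.png',cv2.resize(c['color'][100:210,270:400],None,fx=5,fy=5,interpolation=2)[:,:,::-1])
```

```text
(no output)
```

View pics/s8c.png

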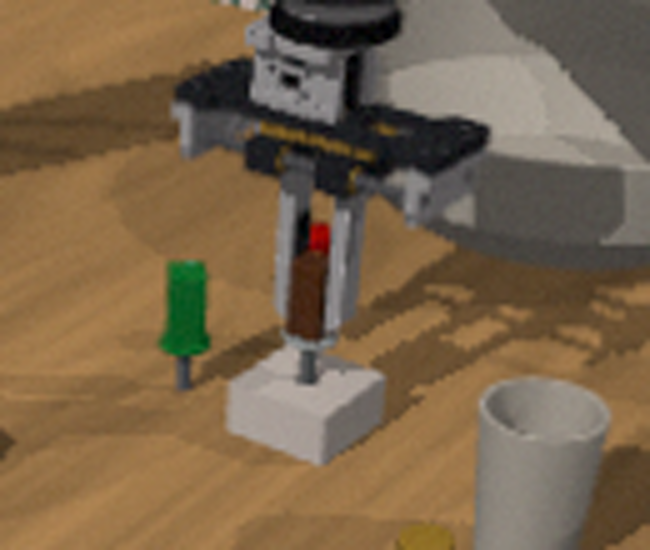

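The rod is going into the hole (308,375 in the crop) with no force. I'll continue down to the collar.

```bash
python3 -m inch '[[[0,0,0.3,0,0,0],[0,0,0.3,0,0,0],[0,0,0.3,0,0,0],[0,0,0.2,0,0,0],[0,0,0.1,0,0,0]]]' >/dev/null
python3 -m inch '[[[0,0,0,0,0,0],[0,0,0,0,0,0]]]' >/dev/null; python3 st.py|head -1
python3 -m inch '[[[0,0,0.05,0,0,0],[0,0,0,0,0,0]]]' >/dev/null; python3 st.py|head -1
python3 -m inch '[[[0,0,0.03,0,0,0],[0,0,0,0,0,0]]]' >/dev/null; python3 st.py|head -1
```

```text
[0.5721 0.2855 0.0724] F [ 0.29 -0.41 -0.06] M [-0.049  0.1    0.014]
[0.5721 0.2856 0.0716] F [-0.46 -0.55 -1.18] M [-0.003  0.037  0.024]
[0.572  0.2856 0.0709] F [ 0.65  0.37 -1.14] M [-0.031  0.044 -0.047]
```

```bash
python3 -m inch '[[[0,0,0.05,0,0,0],[0,0,0,0,0,0]]]' >/dev/null; python3 st.py|head -1
python3 -m inch '[[[0,0,0.03,0,0,0],[0,0,0,0,0,0]]]' >/dev/null; python3 st.py|head -1
python3 -m inch '[[[0,0,0.03,0,0,0],[0,0,0,0,0,0]]]' >/dev/null; python3 st.py|head -1
python3 -m inch '[[[0,0,0.02,0,0,0],[0,0,0,0,0,0]]]' >/dev/null; python3 st.py|head -1
```

```text
[0.572  0.2855 0.0697] F [-0.4   0.75 -0.74] M [-0.055  0.08  -0.041]
[0.572  0.2855 0.0692] F [-0.72 -0.27 -1.18] M [-0.117  0.062  0.011]
[0.5721 0.2856 0.0688] F [-0.96 -0.27  3.54] M [-0.205  0.429  0.001]
[0.5721 0.2856 0.0688] F [-3.51 -2.41 10.09] M [-0.495  1.025 -0.051]
```

The collar is seated (z force rising at 0.0688). I'll release and rise.

```bash
python3 -m inch '[[[0,0,-0.02,0,0,0],[0,0,0,0,0,0]]]' >/dev/null
python3 -m inch '[[[0,0,0,0,0,0],[0,0,0,0,0,0],[0,0,0,0,0,0],[0,0,0,0,0,0],[0,0,0,0,0,0]]]' 0.6 10
python3 -m inch '[[[0,0,0,0,0,0],[0,0,-0.5,0,0,0],[0,0,-1,0,0,0],[0,0,-1,0,0,0],[0,0,-1,0,0,0]]]'|grep -E 'eef|width'
python3 -m inch '[[[0,0,-1,0,0,0],[0,0,-1,0,0,0],[0,0,-1,0,0,0],[0,0,0,0,0,0],[0,0,0,0,0,0]]]'|grep -E 'eef|time'
python3 - <<'E'
from h import *
c=grab('wrist','w9');t=grab('top','t9')
cv2.imwrite('pics/fin.png',np.hstack([c['color'][60:340,140:540],cv2.resize(t['color'][120:330,80:380],(400,280))])[:,:,::-1])
E
```

```text
time: 26.97
eef_pos: [0.572, 0.2855, 0.0686]
tcp_rot: [0.721, 0.693, -0.0, 0.0]
force: [0.4, -0.0, 0.4]
width: 0.0535
finger_force: 0.0
eef_pos: [0.5721, 0.2854, 0.1401]
width: 0.0564
time: 27.8
eef_pos: [0.5726, 0.2858, 0.2004]
```

View pics/fin.png

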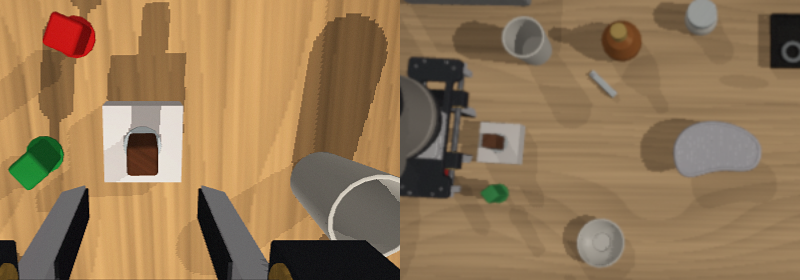

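The stick stands home in the block (143,150), released, with the gripper clear above it. The bystanders in view (tumbler, perfume, clipper, jar, dish) are unmoved. I'll hand it in.

```bash
python3 -c "
from plant import job
print(job.sign_off())"
```

```text
the job is handed in; nothing more can be done
None
```

I rubbed the whole wavy side of the mirror from the larger lobe to the far end, stood the stick fully home in its holder, and handed the job in at about 28 s. Contact dropped once on the larger lobe and I went back to where it came off; the press was mostly 2–6 N, about 1 N through part of the hollow and up to about 9 N once near the start. I have not seen the verdict.

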